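# Rock the plug-in modules out of the console and clamp them in the board holder

## Robot

A 6-joint arm with a two-finger parallel gripper is mounted at the origin on the work surface. World frame = base frame: x ahead of the robot, y to its left, z up, the work surface at z = 0. Lengths are in m, angles in rad, forces in N, time in s.
With the tool pointing down it reaches from about 0.35 to 0.8 m from the base axis. Payload 7.3 kg.
Tool frame: the origin (TCP) lies between the finger pads; the fingertips stand 8 mm ahead of it and the grasp point (between the pads) lies 11 mm behind it; x points along the fingers, y is the direction in which the jaws open and shut, and the axes are right-handed (so a half turn about x gives the same grasp; the last joint's range is limited). The gripper opens to 85 mm and grips with 20 to 120 N. Pads are 22 mm wide; open, the fingers measure 114 mm over their backs; the gripper's body (76 mm by 85 mm) begins 54 mm behind the grasp point. The pads swing forward as they close: fully open they stand 13 mm farther back than shut.
Start: joints at [-1.297, 0.342, 1.524, -0, 1.275, -0.146], TCP at [0.214, -0.479, 0.239] pointing down, gripper open.
Joint ranges: [-2.53, 2.53], [-0.77, 2.02], [0.04, 2.7], [-1, 4.14], [0.28, 2.66], [-3.11, 3.11]. Speed limits (rad/s): [2.57, 2.57, 3.14, 3.14, 3.14, 3.14].

## Interface

Orientations are given as a 3x3 rotation matrix whose columns are the frame's x, y, z axes.
In Python, from bench import env, kin, status, cams, ticket gives the robot as it stands. The module is installed in compiled form; this text tells all that it offers. Calls block until the motion is done:
- env.move_to(position, orientation): joint-space move of the TCP to a pose.
- env.movel(position, ori=None, feed=0.15, f_stop=None): straight line of the TCP; ori=None keeps the orientation; feed is the mean speed in m/s. With f_stop (N) it stops when the force on the tool has changed by that much, and returns True; else False.
- env.move_joints(angles): joint-space move.
- env.gripper_to(opening): opening from 0.0 (shut) to 1.0 (fully open); the grip force is fixed at half the most; returns when the fingers have stopped.
- env.hold(seconds).
- kin.ik(position, orientation): joint angles nearest the present ones, or None.
- status.get_obs(): the state.
- cams.read_camera(name): name is "scene" or "top" or "wrist"; returns a dict with "color" (400x640x3 uint8, blue, green, red), "z_map" (400x640 float32, m along the optical axis (not along the pixel's ray), 0 where there is no reading), "fx", "fy", "cx", "cy" (pixels), "position" and "orientation" of the camera in the world; the wrist camera has in their place "tool_from_camera" (4x4, takes a point from camera to tool coordinates, whose origin is the TCP and whose axes are the tool frame's). Camera axes: x right, y down, z forward; pixel columns grow to the right and rows downward; lengths in m; the calibration is good to about 2 mm. A picture is of the moment at which its call begins: read the wrist's pose just before it.
A pose or a line that the arm cannot do raises env.MotionError and nothing moves.
- ticket.sign_off(): hands the job in, once; it reports no verdict.
The state is a dict: "clock": time; "q": joint angles; "dq": joint speeds; "tau": joint torques, N m; "ee_pos": TCP position; "orientation": TCP orientation; "wrist_force": force on the tool from outside, world axes, zero at the start; "wrist_torque": the same for the moment, N m; "finger_gap": opening from 0.0 (shut) to 1.0 (fully open).
Only numpy, scipy, OpenCV 4.12 (cv2) and the standard library are available. Lean on these libraries where they do the work, as an engineer would, in place of code of your own. Each camera call takes 0.05 s, during which the arm holds its last target.

## Task

Get the circuit-board modules ready for re-soldering: switch the white experiment console off first, then take every one, whether still plugged into it or lying on the bench, and clamp each in a place of its own in the grey board holder, pressing one end into the sprung jaw, lowering the other end behind the fixed rail's lip and letting the spring centre it, so that it sits level with both ends in the grooves. The plugged ones are tight: a straight pull only lifts the console, which must keep standing flat on the bench, so rock them from side to side until they come free. Leave the other things on the bench where they are.

Things in the scene. Friction and masses are not known exactly. Their poses are not given: they have to be found in the camera images.
- module_1_mid (a point): plug-in module, if present plugged in the console's first bay: flat amber board 130 (x) x 70 (y) x 3 mm, on its middle a metal can 44 (x) x 40 (y) x 40 mm tall to hold it by; under it two pin rows along y, 25 mm either side of the middle, 13 mm long. Point: middle of the can, half-way up, 23 mm above the board's underside, 36 mm above the pin ends. z up
- module_2_mid (a point): a second, like module, if present plugged in the console's second bay: size, point and axes as module_1. Modules weigh about 0.16 kg (0.13 to 0.21) and may go into the holder either end first. Bare board lies round the can; the small parts soldered on it are under 7 mm tall
- module_3_mid (a point): a third, like module, if present plugged in the console's third bay
- module_4_mid (a point): a fourth, like module, if present lying pins down on the bench: size, point and axes as module_1
- console: experiment console: flat white box with black top and blue skirt, 220 (x) x 276 (y) mm, top face 45 mm above the bench, standing loose on rubber feet 95 mm (x) and 120 mm (y) from its middle, 1.3 kg; origin at the middle of its underside, z up. Plugged boards have their length along its x. A straight pull needs 20 to 28 N and lifts or tips it
- power (a joint): angle of the console's steel mains toggle, in the middle of the free strip along the console's -x side: 0 (leaning to the console's -y) is on, 0.9 rad (leaning to +y) is off; it stays where it is pushed, 1.5 N at the tip. Its pivot is 50 mm above the bench at x = -85 mm, y = 0 of the console
- power_tip (a point): the tip of the toggle, a ball 13 mm across, 34 mm from the pivot and about 79 mm above the bench; free panel 30 mm either side of it in x and 60 mm in y
- bay_1 (a point): middle of the console's first bay, level with the top of its two socket strips (along y, 25 mm either side, 10 mm tall, 55 mm above the bench). Sprung contacts in the strips grip the lowest 7 to 9 mm of the pin rows; the board's underside starts 4 to 6 mm clear of the strips, and about 10 mm of lift frees it. Axes as the console's
- bay_2 (a point): the same for the second bay, 86 mm from the first along the console's y. Rocked about the console's y axis through the bay's middle, some 7 degrees either way (not over 10), a board can be raised about 2 mm in each swing with hardly any lift on the console
- bay_3 (a point): the same for the third bay, 86 mm from the second along the console's y
- place_1 (a point): where the middle of a module's can lies when its board is seated in the holder's first place, between rail and jaw_1: 23 mm above the ledges, 83 mm above the bench. x (the board's length) points from the fixed rail to the sprung jaw, y along the rail, z up
- place_2 (a point): the same for the second place, 83 mm from the first along y
- place_3 (a point): the same for the third place, 83 mm from the second along y
- place_4 (a point): the same for the fourth place, 83 mm from the third along y
- jaw_1 (a joint): travel in m of the first place's white sprung jaw, 64 mm wide, pushed along the place's +x: 0 empty, 0.008 with a board seated, 0.024 at its stop; spring force 1 N empty, 3 N more for each 10 mm. Tilted with the jaw end down some 12 degrees, a board goes into the jaw's groove; pushed 16 to 18 mm its other edge clears the rail's lip going down
- jaw_2 (a joint): the same for the second place
- jaw_3 (a joint): the same for the third place
- jaw_4 (a joint): the same for the fourth place
- holder: grey board holder fixed to the bench, base 215 (x) x 350 (y) mm, black pad 42 mm high in its middle; origin on the bench between places 2 and 3, axes as theirs. Grooves of rail and jaws: a ledge 8 mm deep 60 mm above the bench, over it a bevelled lip that covers 6 mm of the board, 5 mm gap at the bottom, 8 mm at the mouth, tops 76 mm up. Groove bottoms at x = -65 mm (rail), +57 mm (jaws, empty)
- multimeter: white and black hand-held meter lying flat, 185 x 86 x 48 mm; not to be disturbed
- bar_magnet: flat steel bar 100 x 12 x 11 mm on the bench; not to be disturbed
- screwdriver: screwdriver 170 mm long lying on the bench; not to be disturbed
- solder_reel: reel 64 mm across, 36 mm tall; not to be disturbed
- coil: copper coil on a square former 60 x 60 x 70 mm; not to be disturbed
Mind the look-alikes: they are no part of the job. Leave any purple look-alike of the part that bears module_3_mid alone.

How it is judged:
By the outcome, as a careful person would: the job done as asked, in the order asked, and still so for the second after the job is handed in, with the robot touching nothing.
Of module_1, module_2, module_3, module_4 only 3 to 4 are there at a start; the rules pass over those that are not, and their reading is None.
At some moment in a run one of module_4 may be knocked a few centimetres aside while the robot is not near it.
Once in a run the grip may slacken for a moment while it holds something.
It also fails if it takes over 210 s, if anything falls off the work surface, if the arm or the gripper's body presses on something with over 40 N, if the wrist force passes 120 N, or if a joint passes its speed limit or range.

## Working session

There is one attempt and no reset: what is moved stays moved. The work goes in short steps, each a Python script; the robot and the scene stay as the last script left them, time stands still between calls to the robot, and variables do not carry over. Pictures are saved under pics/ and viewed, and the job is handed in when it is done.

```bash
ls -la; mkdir -p pics
python3 - <<'E'
from bench import env,kin,status,cams,ticket
import cv2,numpy as np
o=status.get_obs(); print(o)
for n in ["scene","top","wrist"]:
    c=cams.read_camera(n); cv2.imwrite(f"pics/{n}0.png",c["color"])
    print(n,{k:(v if not hasattr(v,'shape') or v.size<20 else v.shape) for k,v in c.items()})
    np.savez(f"{n}0.npz",**c)
E
```

```text
total 12
drwxr-xr-x  3 agent agent 4096 Dec  6 17:51 .
drwxr-xr-x 23 root  root  4096 Dec  6 17:51 ..
drwxr-xr-x  2 agent agent 4096 Dec  6 17:51 pics
{'clock': 0.0, 'q': array([-1.29698076e+00,  3.42751891e-01,  1.52501117e+00,  2.41335074e-05,
        1.27539086e+00, -1.46012739e-01]), 'dq': array([ 0.00043666,  0.00216857,  0.00044689,  0.00112854, -0.00151931,
       -0.00131119]), 'tau': array([ 2.37941320e-03, -4.33673286e+01, -2.46007222e+01, -5.25386599e-05,
        7.79532013e-03, -5.24408804e-06]), 'ee_pos': array([ 0.2139083 , -0.47902764,  0.23861285]), 'orientation': array([[-3.99948901e-04,  4.07596931e-01, -9.13161860e-01],
       [ 1.50934588e-03, -9.13160646e-01, -4.07597051e-01],
       [-9.99998781e-01, -1.54129508e-03, -2.49987151e-04]]), 'wrist_force': array([ 0.37154228, -0.37899241,  0.0273652 ]), 'wrist_torque': array([ 0.01538172, -0.00226688, -0.03866747]), 'finger_gap': 1.001823565468572}
scene {'color': (400, 640, 3), 'z_map': (400, 640), 'fx': 421.4208060064008, 'fy': 421.4208060064008, 'cx': 316.2321723242052, 'cy': 196.55660409263388, 'position': array(
[... 390 characters left out ...]
17084778, 1.32823388]), 'orientation': array([[-0.00556161, -0.98736575,  0.15836019],
       [-0.99968571,  0.00161857, -0.02501728],
       [ 0.02444489, -0.15844955, -0.98706443]])}
wrist {'color': (400, 640, 3), 'z_map': (400, 640), 'fx': 330.8472768535921, 'fy': 330.8472768535921, 'cx': 324.36836053155275, 'cy': 204.44820553501555, 'tool_from_camera': array([[ 6.34919439e-04, -3.08062999e-01,  9.51365748e-01,
        -1.34130223e-01],
       [ 9.99999788e-01,  3.31682949e-04, -5.59973977e-04,
        -4.17028837e-04],
       [-1.43044534e-04,  9.51365902e-01,  3.08063144e-01,
        -8.08703173e-02],
       [ 0.00000000e+00,  0.00000000e+00,  0.00000000e+00,
         1.00000000e+00]])}
```

View pics/top0.png

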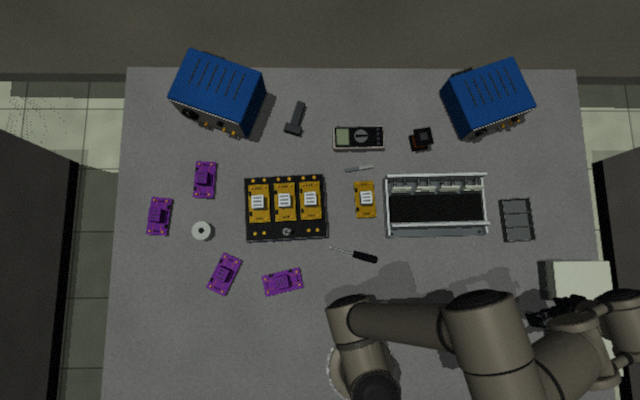

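View pics/scene0.png

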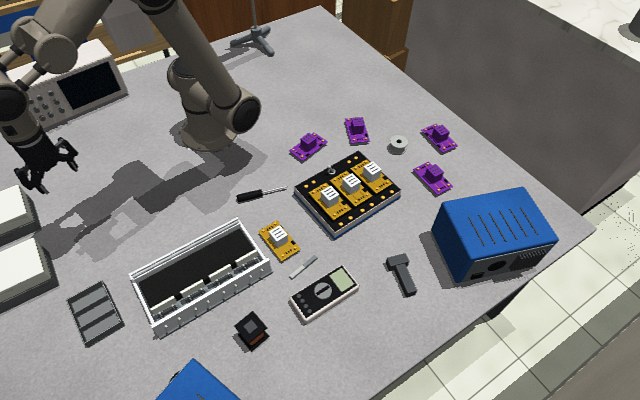

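```bash
cat > hp.py <<'E'
import numpy as np,cv2
def cloud(c,R=None,t=None):
    z=c["z_map"].astype(float); h,w=z.shape
    u,v=np.meshgrid(np.arange(w),np.arange(h))
    P=np.stack([(u-c["cx"])/c["fx"]*z,(v-c["cy"])/c["fy"]*z,z],-1)
    if R is None: R,t=np.array(c["orientation"]),np.array(c["position"])
    return P@R.T+t, z>0
def wrist_cloud(c,o):
    T=np.eye(4);T[:3,:3]=o["orientation"];T[:3,3]=o["ee_pos"]
    M=T@c["tool_from_camera"]
    return cloud(c,M[:3,:3],M[:3,3])
def amber(c):
    hsv=cv2.cvtColor(c["color"],cv2.COLOR_BGR2HSV)
    return cv2.inRange(hsv,(12,110,60),(32,255,255))
E
python3 - <<'E'
import numpy as np,cv2
from hp import *
c=dict(np.load("top0.npz")); 
im=c["color"]
def crop(x0,y0,x1,y1,n,c=im):
    r=c[y0:y1,x0:x1]; s=min(800/(x1-x0),600/(y1-y0)); cv2.imwrite(f"pics/{n}.png",cv2.resize(r,None,fx=s,fy=s,interpolation=cv2.INTER_CUBIC))
crop(230,120,500,280,"topcrop")
s=dict(np.load("scene0.npz"))
crop(120,130,420,345,"scenecrop",s["color"])
for cc in(c,s):
    P,ok=cloud(cc)
    for (u,v) in ([(286,220),(436,205),(368,250),(286,202)] if cc is c else []): print(u,v,P[v,u])
    m=amber(cc)
    n,l,st,ce=cv2.connectedComponentsWithStats(m)
    for i in range(1,n):
        if st[i,4]>60:
            q=P[(l==i)&ok]; print(ce[i],st[i,4],np.median(q,0),q.min(0),q.max(0))
E
```

```text
286 220 [0.48326019 0.24605817 0.06174248]
436 205 [ 0.53627403 -0.27040386  0.04213927]
368 250 [ 0.38431067 -0.03694883 -0.00093793]
286 202 [0.53734979 0.24395131 0.10492542]
[309.75621891 200.45936982] 603 [0.54387141 0.16560129 0.0638798 ] [0.48557702 0.12787954 0.04008793] [0.62148322 0.20322684 0.10345552]
[364.18003914 199.67710372] 511 [ 0.55125586 -0.02390011  0.01657751] [ 0.4975122  -0.06607308 -0.00358791] [0.63058066 0.01045695 0.04215149]
[284.74915825 201.84848485] 594 [0.53899371 0.24992366 0.06358968] [0.47934363 0.21305202 0.03971756] [0.61784857 0.29304654 0.10540548]
[259.08103448 203.46551724] 580 [0.53409047 0.33594812 0.06211912] [0.47638625 0.30102574 0.04302427] [0.61046981 0.37859986 0.10161119]
[16.71044776  5.54925373] 335 [-0.95128837 -0.42025852  0.17317211] [-1.02768675 -0.49038239  0.15040101] [-0.93241112 -0.31905137  0.18716172]
[221.5950026   16.86621551] 1921 [-0.87335177  0.44232867 -0.10852299] [-0.95447703 -0.03114537 -0.22942567] [0.23085816 0.63118628 0.59741442]
[287.46125117   7.68627451] 1071 [-0.8737049   0.82926552 -0.18214314] [-0.89591
[... 357 characters left out ...]
7]
[19.57446809 61.38297872] 188 [-1.20787917 -0.55052507 -0.20332488] [-1.2660349  -0.61760195 -0.21309329] [-1.16165665 -0.49883505 -0.1950316 ]
[370.78076063 177.6442953 ] 447 [0.56492248 0.33087774 0.06381393] [0.46639461 0.30391552 0.04310959] [0.60993199 0.39005151 0.07719465]
[350.15889831 189.90466102] 472 [0.57137127 0.24352017 0.06551614] [0.46855795 0.21646824 0.04512244] [0.61519614 0.30471851 0.08349738]
[329.15694165 202.82696177] 497 [0.57681671 0.15792323 0.06565845] [0.47560656 0.13144566 0.04298077] [0.61977817 0.21783553 0.07409127]
[278.70216606 242.4765343 ] 554 [ 0.5874795  -0.03299177  0.01785638] [ 0.49048026 -0.06218918 -0.00072464] [0.6316141  0.01264992 0.06021949]
```

View pics/topcrop.png

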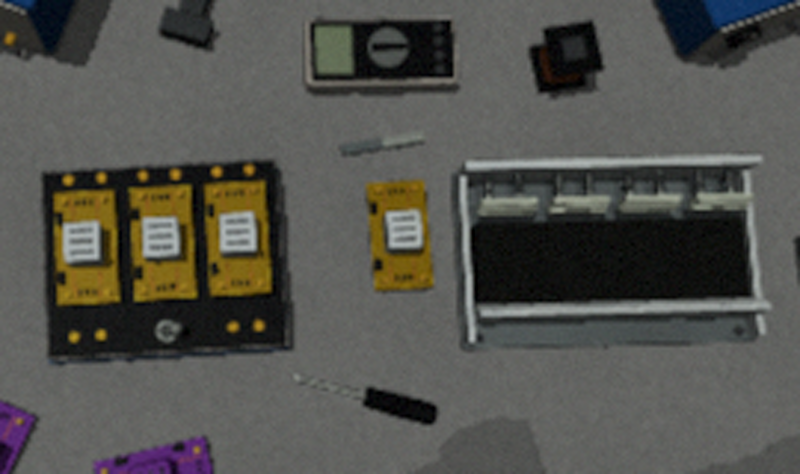

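View pics/scenecrop.png

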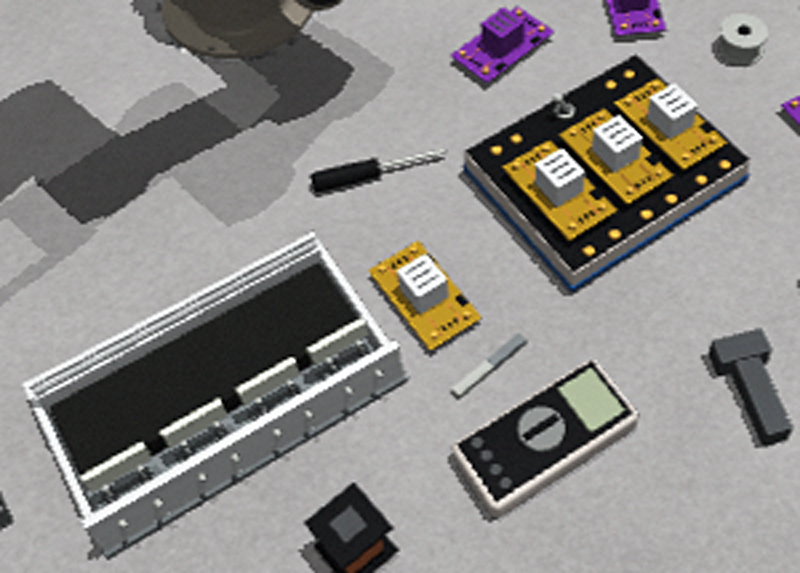

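```bash
cat >> hp.py <<'E'
from bench import env,kin,status,cams,ticket
def rotz(a): 
    c,s=np.cos(a),np.sin(a); return np.array([[c,-s,0],[s,c,0],[0,0,1.]])
def ori(yaw=0.,sgn=1,tilt=0.):
    """tool down, tool y along sgn*(local x rotated by yaw); tilt: rotation about local y axis"""
    x=np.array([0,0,-1.]);y=np.array([sgn,0,0.]);z=np.cross(x,y)
    R=np.stack([x,y,z],1)
    c,s=np.cos(tilt),np.sin(tilt)
    Ry=np.array([[c,0,s],[0,1,0],[-s,0,c]])
    return rotz(yaw)@Ry@R
def snap(name,cam="wrist"):
    o=status.get_obs(); c=cams.read_camera(cam)
    c=dict(c); c["ee_pos"]=o["ee_pos"]; c["ee_R"]=o["orientation"]
    np.savez(name+".npz",**c); cv2.imwrite(f"pics/{name}.png",c["color"])
    P,ok=(wrist_cloud(c,o) if cam=="wrist" else cloud(c))
    return c,P,ok
E
python3 - <<'E'
from hp import *
for s in(1,-1):
  for p in [(.55,.25,.32),(.55,-.27,.32),(.55,-.03,.32)]:
    q=kin.ik(p,ori(0.05,s)); print(s,p,None if q is None else np.round(q,2))
E
```

```text
1 (0.55, 0.25, 0.32) [ 0.3   0.45  1.14 -0.    1.55  0.25]
1 (0.55, -0.27, 0.32) [-0.58  0.47  1.11 -0.    1.56 -0.63]
1 (0.55, -0.03, 0.32) [-0.19  0.34  1.3  -0.    1.5  -0.24]
-1 (0.55, 0.25, 0.32) [ 0.3   0.45  1.14 -0.    1.55 -2.89]
-1 (0.55, -0.27, 0.32) [-0.58  0.47  1.11 -0.    1.56  2.51]
-1 (0.55, -0.03, 0.32) [-0.19  0.34  1.3  -0.    1.5   2.9 ]
```

Run:
```python
from hp import *
env.movel([.25,-.45,.33],feed=.3)
env.move_to([.53,-.21,.33],ori()); c,P,ok=snap("w_holder")
env.move_to([.53,.30,.33],ori()); c,P,ok=snap("w_console")
print(status.get_obs()["clock"])
```

```text
3.975
```

View pics/w_holder.png

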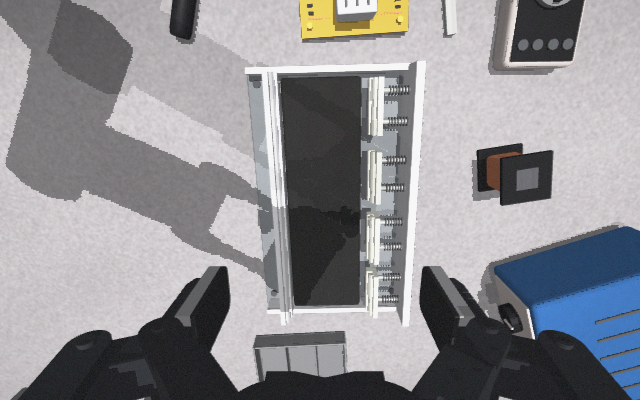

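View pics/w_console.png

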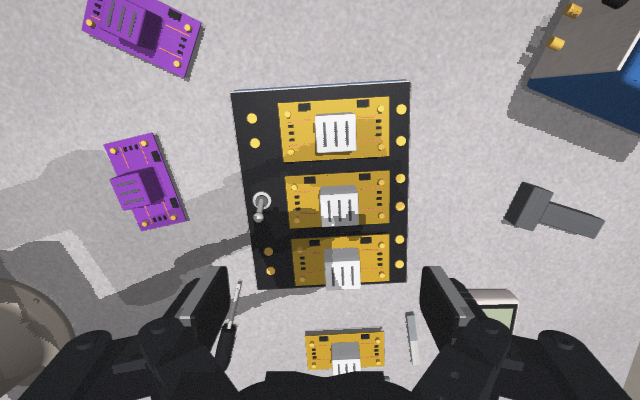

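```bash
cat >> hp.py <<'E'
def load(n):
    c=dict(np.load(n+".npz")); P,ok=wrist_cloud(c,{"orientation":c["ee_R"],"ee_pos":c["ee_pos"]}); return c,P,ok
def ortho(P,ok,c,x0,x1,y0,y1,res=.001,zmax=.3):
    """image: right=+x, up=+y"""
    W=int((x1-x0)/res);H=int((y1-y0)/res)
    Z=np.full((H,W),np.nan);C=np.zeros((H,W,3),np.uint8)
    m=ok&(P[...,2]<zmax); q=P[m]; col=c["color"][m]
    i=((y1-q[:,1])/res).astype(int); j=((q[:,0]-x0)/res).astype(int)
    k=(i>=0)&(i<H)&(j>=0)&(j<W); i,j,q,col=i[k],j[k],q[k],col[k]
    o=np.argsort(q[:,2]); Z[i[o],j[o]]=q[o,2]; C[i[o],j[o]]=col[o]
    return Z,C
E
python3 - <<'E'
from hp import *
c,P,ok=load("w_console")
m=(amber(c)>0)&ok&(P[...,2]>.052)&(P[...,2]<.075)
n,l,st,ce=cv2.connectedComponentsWithStats(cv2.morphologyEx(m.astype(np.uint8),cv2.MORPH_OPEN,np.ones((2,2))))
for i in range(1,n):
    if st[i,4]>300:
        q=P[l==i]; r=cv2.minAreaRect((q[:,:2]*1000).astype(np.float32)); print("board",np.round(ce[i]),r,np.median(q[:,2]))
hsv=cv2.cvtColor(c["color"],cv2.COLOR_BGR2HSV)
m=ok&(P[...,2]>.092)&(P[...,2]<.115)&(hsv[...,1]<80)
n,l,st,ce=cv2.connectedComponentsWithStats(m.astype(np.uint8))
for i in range(1,n):
    if st[i,4]>150:
        q=P[l==i]; print("can",np.round(ce[i]),cv2.minAreaRect((q[:,:2]*1000).astype(np.float32)),np.median(q[:,2]))
# console top
m=ok&(P[...,2]>.038)&(P[...,2]<.052)&(np.abs(P[...,0]-.53)<.2)&(np.abs(P[...,1]-.25)<.2)
q=P[m]; print("console",cv2.minAreaRect((q[:,:2]*1000).astype(np.float32)),np.median(q[:,2]))
# toggle
m=ok&(P[...,2]>.058)&(P[...,2]<.12)&(np.abs(P[...,0]-.45)<.025)&(np.abs(P[...,1]-.24)<.05)
q=P[m]; print("toggle",len(q)); 
for z0 in np.arange(.055,.095,.005):
    k=(q[:,2]>z0)&(q[:,2]<=z0+.005); 
    if k.any(): print(z0,k.sum(),q[k].mean(0))
c,P,ok=load("w_holder")
Z,C=ortho(P,ok,c,.40,.70,-.47,-.05,.001)
v=np.nan_to_num(Z); v=cv2.applyColorMap((np.clip(v/.09,0,1)*255).astype(np.uint8),cv2.COLORMAP_JET)
cv2.imwrite("pics/holder_ortho.png",cv2.resize(np.hstack([v,C]),None,fx=1.3,fy=1.3))
E
```

```text
board [336. 129.] ((546.6688842773438, 341.5264892578125), (134.2666473388672, 76.99641418457031), 3.3070671558380127) 0.06153424466105428
board [339. 198.] ((549.023681640625, 295.8022155761719), (135.19326782226562, 168.5958709716797), 3.3815999031066895) 0.06290357330262655
board [342. 258.] ((551.8829345703125, 250.61846923828125), (134.78053283691406, 259.1598205566406), 3.4202816486358643) 0.06308645344765129
can [596.  37.] ((798.384033203125, 433.49517822265625), (66.57556915283203, 15.178081512451172), 80.02252960205078) 0.10487779214630766
can [335. 133.] ((544.2049560546875, 342.15789794921875), (43.77483367919922, 40.02072525024414), 3.429579257965088) 0.10150093496456858
can [339. 208.] ((549.18896484375, 255.42190551757812), (43.771575927734375, 40.17803192138672), 3.2772393226623535) 0.1027814691824866
can [342. 273.] ((554.1050415039062, 170.23825073242188), (43.75542068481445, 40.727054595947266), 3.476228952407837) 0.10298551383556659
console ((534.1525268554688, 255.82264709472656), (220.4490966796875, 274.9206848144531), 3.233383893966675) 0.04488118409323413
toggle 143
0.055 4 [0.45127318 0.2500146  0.05886385]
0.06 15 [0.44992596 0.24923321 0.0622744 ]
0.065 19 [0.45076319 0.24632436 0.06742156]
0.06999999999999999 14 [0.45045791 0.24478938 0.07245773]
0.07499999999999998 7 [0.45139177 0.24376782 0.07872078]
0.07999999999999999 67 [0.45115685 0.23976088 0.08289988]
0.08499999999999999 17 [0.44967904 0.23821852 0.08560906]
```

View pics/holder_ortho.png

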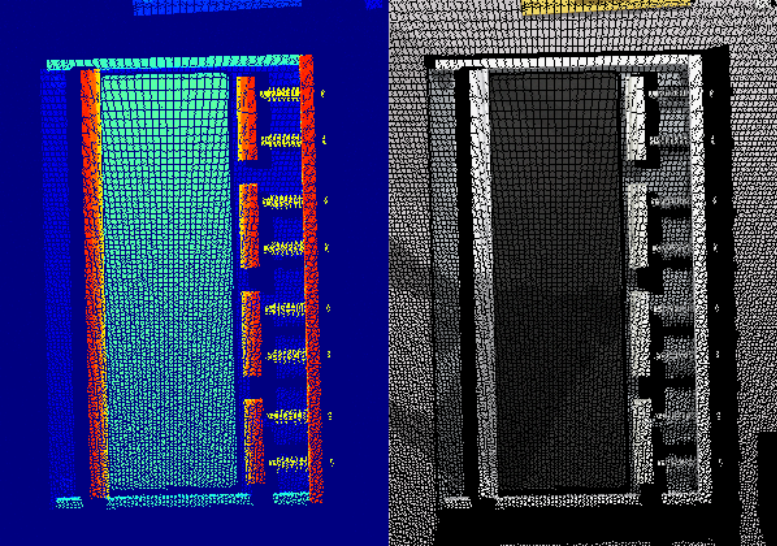

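Run:
```python
from hp import *
c,P,ok=load("w_holder")
m=ok&(P[...,2]>.066)&(P[...,2]<.09)&(P[...,0]>.43)&(P[...,0]<.68)&(P[...,1]>-.47)&(P[...,1]<-.06)
n,l,st,ce=cv2.connectedComponentsWithStats(m.astype(np.uint8),connectivity=4)
for i in range(1,n):
    if st[i,4]>80:
        q=P[l==i]; print(np.round(ce[i]),st[i,4],cv2.minAreaRect((q[:,:2]*1000).astype(np.float32)),np.percentile(q[:,2],[5,50,95]).round(4))
# pad
m=ok&(P[...,2]>.039)&(P[...,2]<.045)&(c["color"].max(-1)<90)&(P[...,0]>.43)&(P[...,0]<.62)&(P[...,1]>-.47)&(P[...,1]<-.06)
n,l,st,ce=cv2.connectedComponentsWithStats(m.astype(np.uint8))
i=1+np.argmax(st[1:,4]);q=P[l==i]; print("pad",cv2.minAreaRect((q[:,:2]*1000).astype(np.float32)))
# rail inner profile: cross-section at place near y=-.2
yaw=np.deg2rad(-2.5)
```

```text
[413. 187.] 2624 ((639.6515502929688, -264.5230407714844), (10.638510704040527, 344.1296691894531), 1.331074833869934) [0.0686 0.0752 0.0767]
[276. 192.] 2612 ((471.6385498046875, -268.54901123046875), (11.871210098266602, 329.1697692871094), 1.2681845426559448) [0.0682 0.0733 0.0764]
[377. 106.] 661 ((591.2860717773438, -141.02459716796875), (11.768564224243164, 63.8394775390625), 1.8695745468139648) [0.0685 0.0733 0.0765]
[376. 176.] 546 ((593.1371459960938, -223.85787963867188), (11.75143814086914, 64.27244567871094), 1.4284950494766235) [0.068  0.0732 0.0763]
[374. 239.] 463 ((595.0911254882812, -307.1634216308594), (11.782354354858398, 65.2169189453125), 1.131189227104187) [0.0682 0.073  0.0764]
[373. 295.] 397 ((596.8074340820312, -389.4794006347656), (11.828399658203125, 64.88812255859375), 1.2582850456237793) [0.0682 0.0732 0.0763]
pad ((529.90283203125, -266.3247985839844), (97.31591033935547, 318.47930908203125), 1.2483539581298828)
```

```bash
cat >> hp.py <<'E'
CY=np.deg2rad(3.3); CO=np.array([.5342,.2558])
def con(x,y): return CO+rotz(CY)[:2,:2]@np.array([x,y])
def W():
    o=status.get_obs(); return "t=%.1f ee=%s F=%s gap=%.3f"%(o["clock"],o["ee_pos"].round(4),o["wrist_force"].round(1),o["finger_gap"])
E
python3 - <<'E'
from hp import *
R=ori(CY)
env.gripper_to(0.)
a=con(-.085,-.052)
env.move_to([*a,.16],R); env.movel([*a,.073],feed=.15); print(W())
s=env.movel([*con(-.085,-.0005),.073],feed=.06,f_stop=5); print(s,W())
b=status.get_obs()["ee_pos"]
env.movel([*con(-.085,-.045),.073],feed=.2); 
env.movel([*con(-.085,-.045),.20],feed=.3)
env.gripper_to(1.)
env.move_to([.53,.30,.33],ori()); c,P,ok=snap("w_c2"); print(W())
m=ok&(P[...,2]>.055)&(P[...,2]<.12)&(np.abs(P[...,0]-.45)<.025)&(np.abs(P[...,1]-.25)<.04)
q=P[m]
for z0 in np.arange(.055,.095,.005):
    k=(q[:,2]>z0)&(q[:,2]<=z0+.005); 
    if k.any(): print(z0,k.sum(),q[k].mean(0))
m=ok&(P[...,2]>.038)&(P[...,2]<.052)&(np.abs(P[...,0]-.53)<.2)&(np.abs(P[...,1]-.25)<.2)
q=P[m]; print("console",cv2.minAreaRect((q[:,:2]*1000).astype(np.float32)),np.median(q[:,2]))
hsv=cv2.cvtColor(c["color"],cv2.COLOR_BGR2HSV)
m=ok&(P[...,2]>.092)&(P[...,2]<.115)&(hsv[...,1]<80)
n,l,st,ce=cv2.connectedComponentsWithStats(m.astype(np.uint8))
for i in range(1,n):
    if st[i,4]>150:
        q=P[l==i]; print("can",np.round(ce[i]),cv2.minAreaRect((q[:,:2]*1000).astype(np.float32)),np.median(q[:,2]))
E
```

```text
t=6.3 ee=[0.4533 0.1994 0.0738] F=[0.3 0.2 0.3] gap=0.003
True t=7.1 ee=[0.4494 0.2463 0.0728] F=[ 0.6 -2.4  3.3] gap=-0.002
t=9.6 ee=[0.5292 0.2992 0.3284] F=[-0.   1.  -0.9] gap=1.000
0.055 5 [0.45179053 0.25714022 0.05839216]
0.06 3 [0.4512027  0.25724389 0.06308756]
0.07499999999999998 13 [0.45176635 0.26890512 0.0786079 ]
0.07999999999999999 78 [0.44901658 0.26675922 0.08242874]
0.08499999999999999 2 [0.44962319 0.26654484 0.08527652]
console ((534.0582275390625, 256.3802490234375), (220.7783660888672, 274.92919921875), 3.1390016078948975) 0.044884877999527034
can [600.  37.] ((794.7944946289062, 435.14111328125), (67.3348159790039, 15.585206985473633), 71.92825317382812) 0.10500541200116087
can [337. 133.] ((544.197998046875, 342.67425537109375), (43.520442962646484, 40.10727310180664), 3.03770112991333) 0.10149668362441325
can [340. 209.] ((549.0634155273438, 256.24176025390625), (43.66777420043945, 40.165809631347656), 3.057101011276245) 0.10280382230510599
can [343. 274.] ((553.7554321289062, 170.76531982421875), (43.694068908691406, 40.97513198852539), 3.316159725189209) 0.10293545951051464
```

View pics/w_c2.png

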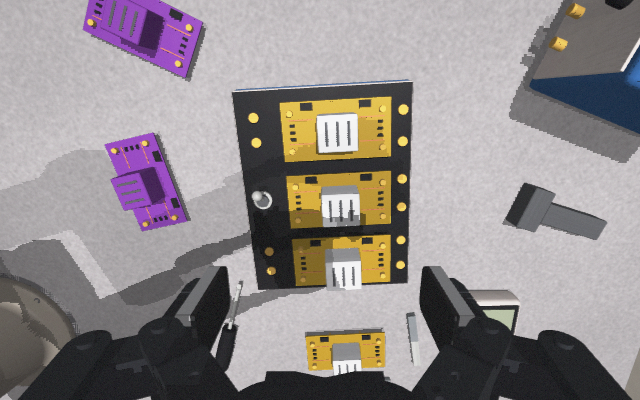

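```bash
cat >> hp.py <<'E'
def grasp(xy,yaw,zu):
    R=ori(yaw)
    env.move_to([*xy,zu+.10],R); env.movel([*xy,zu+.020],feed=.15)
    print("above",W())
    env.gripper_to(0.); print("grip",W())
def rock(xy,yaw,zt,zp=.055,amp=7.,dh=.002,hmax=.014):
    f0=status.get_obs()["wrist_force"].copy()
    d=zt-zp; h=0; s=1
    while h<hmax:
        h+=dh; th=np.deg2rad(amp)*s
        p=np.array([*xy,zp+h])+rotz(yaw)@(np.array([np.sin(th),0,np.cos(th)])*d)
        env.movel(p,ori(yaw,1,th),feed=.03)
        o=status.get_obs(); print("h=%.3f s=%d dF=%s gap=%.3f t=%.1f"%(h,s,(o["wrist_force"]-f0).round(1),o["finger_gap"],o["clock"]))
        s=-s
    env.movel([*xy,zt+h],ori(yaw),feed=.05)
    print(W())
E
python3 - <<'E'
from hp import *
xy=[.5539,.1706]; y=np.deg2rad(3.25)
grasp(xy,y,.0595)
rock(xy,y,.0795,hmax=.006)
E
```

```text
above t=11.1 ee=[0.5547 0.1712 0.0806] F=[0.6 0.8 0.6] gap=0.999
grip t=11.6 ee=[0.5531 0.1706 0.0802] F=[-5.2  0.2  6.3] gap=0.499
h=0.002 s=1 dF=[ 1.1 -1.   6.3] gap=0.506 t=11.9
h=0.004 s=-1 dF=[-2.8 -0.6 -5.5] gap=0.504 t=12.3
h=0.006 s=1 dF=[ 1.4 -1.  -3.2] gap=0.501 t=12.8
t=13.1 ee=[0.5545 0.1706 0.0875] F=[-6.  -1.5 12.4] gap=0.501
```

```bash
sed -i 's/hmax=.014):/hmax=.014,h=0.):/; s/    d=zt-zp; h=0; s=1/    d=zt-zp; s=1/' hp.py
python3 - <<'E'
from hp import *
xy=[.5539,.1706]; y=np.deg2rad(3.25)
rock(xy,y,.0795,h=.006,hmax=.013)
env.movel([*xy,.0795+.03],feed=.06); print(W())
snap("s1","scene")
cv2.imwrite("pics/s1c.png",cv2.resize(cv2.imread("pics/s1.png")[120:270,230:430],None,fx=4,fy=4))
E
```

```text
h=0.008 s=1 dF=[  6.8   1.7 -12.6] gap=0.511 t=13.4
h=0.010 s=-1 dF=[-2.1  0.2 -0.3] gap=0.507 t=13.8
h=0.012 s=1 dF=[  6.1   1.5 -13.4] gap=0.507 t=14.3
h=0.014 s=-1 dF=[  6.3   1.4 -12.7] gap=0.502 t=14.7
t=15.0 ee=[0.5554 0.1705 0.0929] F=[-0.5 -0.5 -1.7] gap=0.505
t=15.4 ee=[0.554  0.1707 0.1103] F=[ 0.3 -0.2 -1.6] gap=0.508
```

View pics/s1c.png

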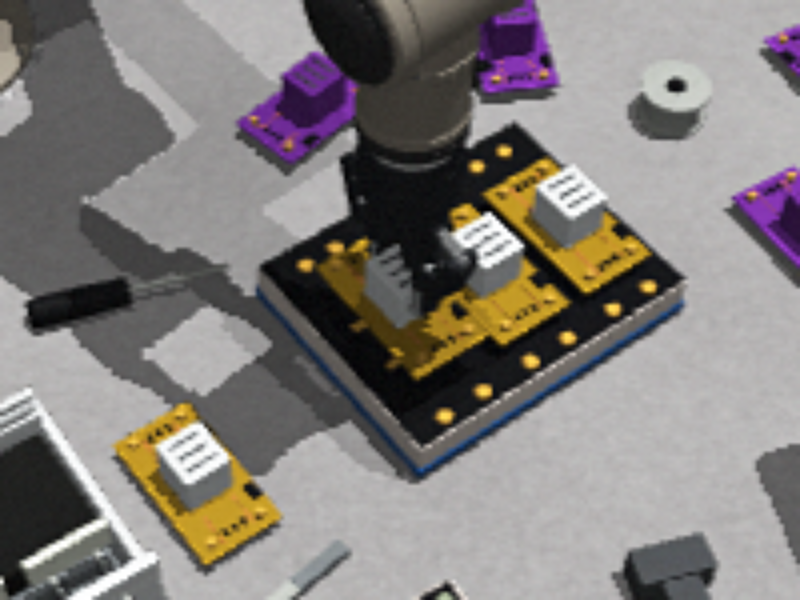

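```bash
cat >> hp.py <<'E'
HY=np.deg2rad(1.27)
PL=dict(a=[.5341,-.1423],b=[.5359,-.2251],c=[.5379,-.3084],d=[.5396,-.3908])
T12=np.deg2rad(12)
def ppose(pl,ex,ez,th,dz):
    bx=ex-.065*np.cos(th)+dz*np.sin(th); bz=ez+.065*np.sin(th)+dz*np.cos(th)
    return np.array([*pl,0])+rotz(HY)@np.array([bx,0,bz]), ori(HY,1,th)
def place1(pl,dz):
    p,R=ppose(pl,.043,.115,T12,dz)
    p0=p.copy(); p0[2]=max(p[2],.16)
    env.movel(p0,ori(HY),feed=.35)
    env.movel(p,R,feed=.15)
    f0=status.get_obs()["wrist_force"]; print("held",W())
    p,R=ppose(pl,.043,.064,T12,dz); print(env.movel(p,R,feed=.12,f_stop=6),W())
    p,R=ppose(pl,.054,.0635,T12,dz); print(env.movel(p,R,feed=.04,f_stop=5),W())
def touch(pl,dz):
    p,R=ppose(pl,.054,.0560,T12,dz); s=env.movel(p,R,feed=.015,f_stop=2.5)
    env.hold(.1); zs=[status.get_obs()["ee_pos"][2] for _ in range(5)]
    z=np.mean(zs); ez=.060+(z-ppose(pl,.054,.060,T12,dz)[0][2])
    print("touch",s,W(),"nominal corner z",ez); return s,ez
E
python3 - <<'E'
from hp import *
xy=[.5539,.1706]
env.movel([*xy,.16],feed=.2)
place1(PL["d"],.020)
snap("w_p1")
E
```

```text
held t=18.0 ee=[ 0.5243 -0.3896  0.147 ] F=[-0.2 -0.2 -1. ] gap=0.501
False t=18.6 ee=[ 0.5231 -0.3916  0.098 ] F=[ 1.3 -0.5 -1.5] gap=0.508
False t=19.0 ee=[ 0.5346 -0.3908  0.0966] F=[ 0.6 -0.7 -1.6] gap=0.504
```

View pics/w_p1.png

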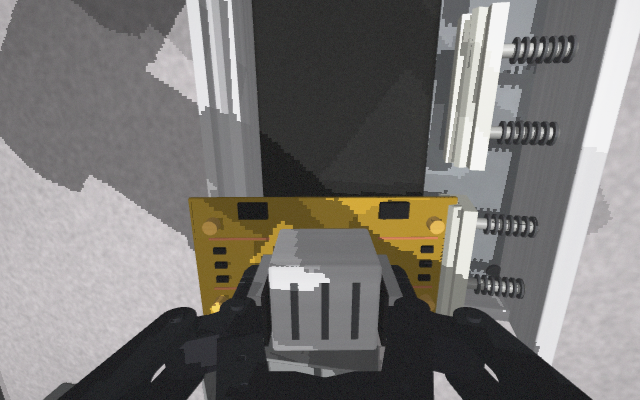

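Run:
```python
from hp import *
print(touch(PL["d"],.020))
c,P,ok=snap("w_p2")
# board plane fit in place frame
m=(amber(c)>0)&ok&(np.abs(P[...,1]+.355)<.06)&(P[...,2]>.05)&(P[...,2]<.1)
q=(P[m]-np.array([*PL["d"],0]))@rotz(HY)
A=np.c_[q[:,0],np.ones(len(q))]; k=np.linalg.lstsq(A,q[:,2],rcond=None)[0]; print(np.rad2deg(np.arctan(k[0])),k,q[:,0].min(),q[:,0].max(),q[:,1].max(), (q[:,2]-A@k).std())
cv2.imwrite("pics/w_p2c.png",cv2.resize(c["color"][180:330,380:540],None,fx=4,fy=4))
```

```text
touch True t=19.5 ee=[ 0.5343 -0.3911  0.0937] F=[-0.7  0.1  6. ] gap=0.508 nominal corner z 0.06061757590620287
(True, np.float64(0.06061757590620287))
-12.692203826868536 [-0.22521676  0.07500882] -0.07186255906393345 0.05529952960332032 0.0349458408127096 0.0013890229537759774
```

View pics/w_p2c.png

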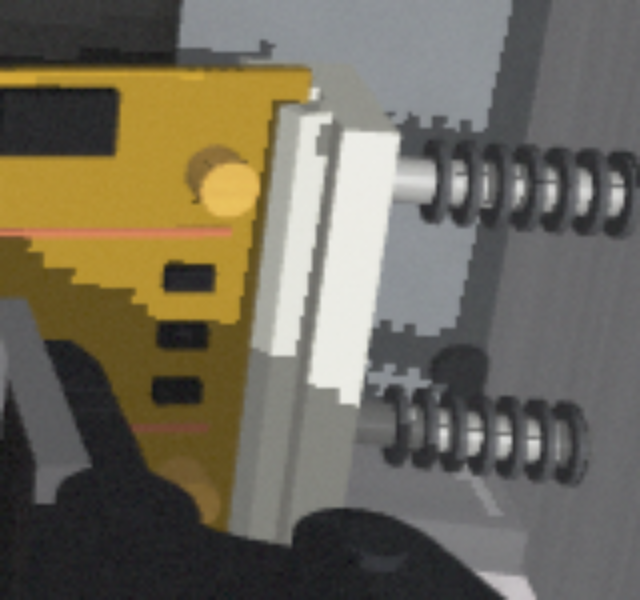

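```bash
cat >> hp.py <<'E'
def place2(pl,dz,ezt,push=.0175):
    ez=ezt+.0006
    p,R=ppose(pl,.054,ez,T12,dz); env.movel(p,R,feed=.03)
    p,R=ppose(pl,.057+push,ez,T12,dz); print("push",env.movel(p,R,feed=.05,f_stop=25),W())
    for a in (8,4,1.5,0.):
        p,R=ppose(pl,.057+push,ez,np.deg2rad(a),dz); r=env.movel(p,R,feed=.04,f_stop=25); print("tilt",a,r,W())
        if r: return False
    return True
def place3(pl,dz,ezt):
    p,R=ppose(pl,.065,ezt+.0003,0,dz); print("back",env.movel(p,R,feed=.04,f_stop=25),W())
E
python3 - <<'E'
from hp import *
print(place2(PL["d"],.020,.0606))
snap("w_p3"); snap("s_p3","scene")
s=cv2.imread("pics/s_p3.png"); cv2.imwrite("pics/s_p3c.png",cv2.resize(s[200:360,40:280],None,fx=3.3,fy=3.3))
E
```

```text
push False t=20.3 ee=[ 0.554  -0.3905  0.0941] F=[-6.8 -0.1  1.9] gap=0.504
tilt 8 False t=20.6 ee=[ 0.551  -0.3905  0.0899] F=[-5.7  0.6  0.8] gap=0.503
tilt 4 False t=20.9 ee=[ 0.5492 -0.3905  0.0856] F=[-5.7  0.6  2.7] gap=0.506
tilt 1.5 False t=21.1 ee=[ 0.5485 -0.3904  0.0828] F=[-6.1 -0.4  1.5] gap=0.501
tilt 0.0 False t=21.4 ee=[ 0.5481 -0.3904  0.0811] F=[-6.2  1.1  1.5] gap=0.505
True
```

View pics/w_p3.png

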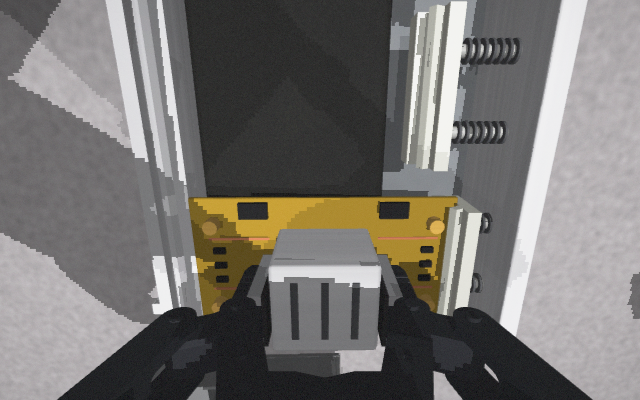

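View pics/s_p3c.png

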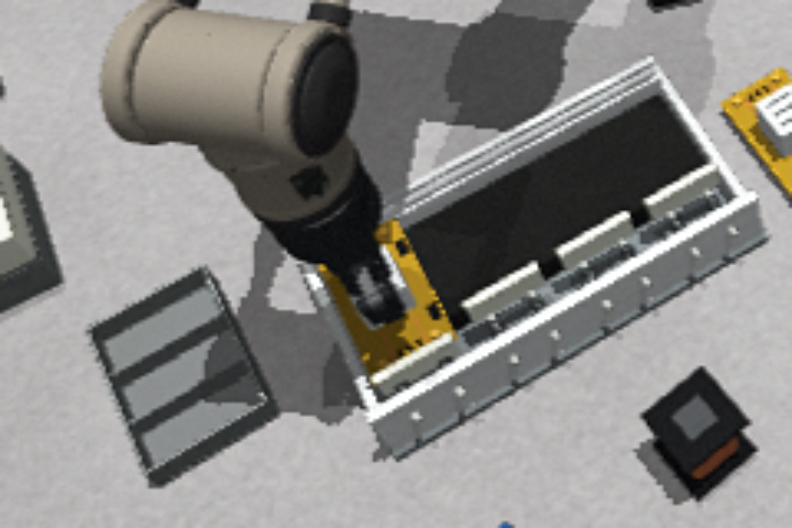

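```bash
cat >> hp.py <<'E'
def release(pl,dz,ezt):
    place3(pl,dz,ezt)
    env.gripper_to(.72); print("rel",W())
    e=status.get_obs()["ee_pos"]; p,R=ppose(pl,.065,ezt+.0003,0,dz); p[2]+=.10
    env.movel(p,R,feed=.2)
def chk(name,pl,yoff=.05,h=.33):
    env.move_to([pl[0],pl[1]+yoff,h],ori(HY)); c,P,ok=snap(name)
    for k,v in PL.items():
        q=(P-np.array([*v,0]))@rotz(HY)
        m=(amber(c)>0)&ok&(np.abs(q[...,1])<.036)&(np.abs(q[...,0])<.075)&(q[...,2]>.05)&(q[...,2]<.085)&(np.abs(q[...,0])>.03)
        if m.sum()<200: print(k,"none",m.sum()); continue
        r=q[m]; A=np.c_[r[:,:2],np.ones(len(r))]; f=np.linalg.lstsq(A,r[:,2],rcond=None)[0]
        print(k,m.sum(),"tilt deg x %.2f y %.2f z0 %.4f"%(*np.rad2deg(f[:2]),f[2]),"x range",np.percentile(r[:,0],[.5,99.5]).round(4),"y",np.percentile(r[:,1],[.5,99.5]).round(4))
        m=ok&(np.abs(q[...,1])<.05)&(np.abs(q[...,0])<.04)&(q[...,2]>.095)&(q[...,2]<.115)
        r=q[m]
        if len(r)>50: print("   can",cv2.minAreaRect((r[:,:2]*1000).astype(np.float32)),np.median(r[:,2]))
E
python3 - <<'E'
from hp import *
release(PL["d"],.020,.0606); print(W())
env.gripper_to(1.)
chk("w_p4",PL["d"],.07)
print(W())
E
```

```text
back False t=21.9 ee=[ 0.5394 -0.3906  0.081 ] F=[-3.7  1.   2.3] gap=0.504
rel t=22.2 ee=[ 0.5401 -0.3909  0.0809] F=[ 0.2 -0.9  1.2] gap=0.718
t=22.8 ee=[ 0.5392 -0.3904  0.1798] F=[ 0.3 -0.4 -0.5] gap=0.719
a none 0
b none 0
c none 0
d 2151 tilt deg x -0.92 y 0.16 z0 0.0638 x range [-0.0593  0.0603] y [-0.0341  0.035 ]
   can ((0.4671363830566406, 0.3461875915527344), (43.35026168823242, 40.833168029785156), 0.632527768611908) 0.10338846127420065
t=23.9 ee=[ 0.539  -0.3211  0.3275] F=[-0.3 -0.  -0.1] gap=1.001
```

View pics/w_p4.png

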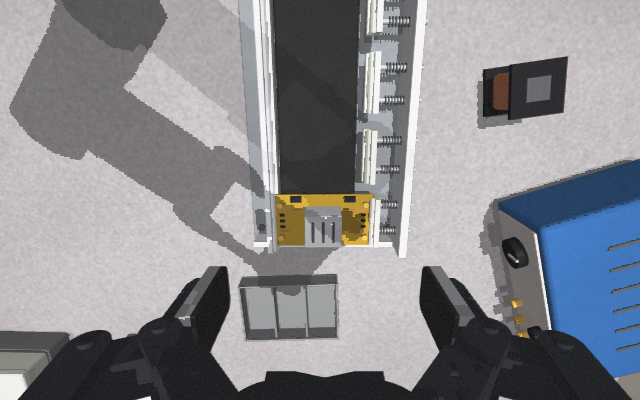

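Run:
```python
from hp import *
c,P,ok=load("w_p4")
q=(P-np.array([*PL["d"],0]))@rotz(HY)
def f(m,n):
    r=q[m]; A=np.c_[r[:,:2],np.ones(len(r))]; k=np.linalg.lstsq(A,r[:,2],rcond=None)[0]; print(n,m.sum(),np.rad2deg(k[:2]).round(2),k[2].round(4))
f(ok&(np.abs(q[...,1]-.12)<.08)&(np.abs(q[...,0])<.045)&(q[...,2]>.035)&(q[...,2]<.05),"pad")
am=(amber(c)>0)&ok&(np.abs(q[...,1])<.036)&(q[...,2]>.05)&(q[...,2]<.085)
for a,b in((-.06,-.05),(-.05,-.04),(-.04,-.03),(.03,.04),(.04,.05),(.05,.06)):
    m=am&(q[...,0]>a)&(q[...,0]<b); print(a,m.sum(),np.percentile(q[m][:,2],[10,50,90]).round(4))
for a,b in((-.075,-.06),(.06,.075)):
    m=ok&(np.abs(q[...,1])<.03)&(q[...,0]>a)&(q[...,0]<b)&(q[...,2]>.06); print(a,m.sum(),np.percentile(q[m][:,2],[50,90,98]).round(4))
m=ok&(np.abs(q[...,1])<.025)&(np.abs(q[...,0])<.022)&(q[...,2]>.095)&(q[...,2]<.115); f(m,"cantop")
# bench
f(ok&(np.abs(q[...,2])<.01)&(np.abs(q[...,0])<.2)&(np.abs(q[...,1])<.2),"bench")
```

```text
pad 9298 [-0.15  0.06] 0.0413
-0.06 357 [0.0634 0.0646 0.0697]
-0.05 379 [0.0631 0.0642 0.0651]
-0.04 340 [0.0629 0.064  0.065 ]
0.03 345 [0.0619 0.0629 0.0639]
0.04 377 [0.0618 0.0627 0.0638]
0.05 342 [0.0616 0.0628 0.0684]
-0.075 425 [0.0741 0.076  0.0767]
0.06 429 [0.074  0.0761 0.0768]
cantop 1229 [-0.77 -2.43] 0.1032
bench 41083 [0.02 0.24] 0.0007
```

```bash
cat >> hp.py <<'E'
def presstop(pl,x=-.012):
    env.gripper_to(0.)
    p=np.array([*pl,0])+rotz(HY)@np.array([x,0,.125]); env.move_to(p+[0,0,.03],ori(HY)); 
    p[2]=.100; print("press",env.movel(p,ori(HY),feed=.03,f_stop=6),W()); 
    p[2]=.17; env.movel(p,ori(HY),feed=.2)
    env.gripper_to(1.)
E
python3 - <<'E'
from hp import *
presstop(PL["d"])
chk("w_p5",PL["d"],.07)
print(W())
E
```

```text
press True t=26.8 ee=[ 0.5275 -0.391   0.1111] F=[-2.1  0.9  4.9] gap=0.001
a none 0
b none 0
c none 0
d 2183 tilt deg x 0.01 y 0.17 z0 0.0627 x range [-0.0595  0.0607] y [-0.0343  0.0349]
   can ((0.101409912109375, 0.5681610107421875), (39.532039642333984, 44.01563262939453), 89.48941040039062) 0.10235163007473219
t=28.8 ee=[ 0.5389 -0.3211  0.3274] F=[-0.4  0.4  0.6] gap=1.004
```

```bash
cat >> hp.py <<'E'
def place3(pl,dz,ezt):
    p,R=ppose(pl,.065,ezt+.0003,0,dz); print("back",env.movel(p,R,feed=.04,f_stop=25),W())
    p,R=ppose(pl,.065,ezt-.0010,np.deg2rad(-1.2),dz); print("down",env.movel(p,R,feed=.02,f_stop=5),W())
def lookcon(name):
    env.move_to([.53,.30,.33],ori()); c,P,ok=snap(name)
    m=ok&(P[...,2]>.038)&(P[...,2]<.052)&(np.abs(P[...,0]-.53)<.2)&(np.abs(P[...,1]-.25)<.2)
    q=P[m]; A=np.c_[q[:,:2],np.ones(len(q))]; k=np.linalg.lstsq(A,q[:,2],rcond=None)[0]
    print("console",cv2.minAreaRect((q[:,:2]*1000).astype(np.float32)),np.median(q[:,2]),"tilt",np.rad2deg(k[:2]).round(2))
    hsv=cv2.cvtColor(c["color"],cv2.COLOR_BGR2HSV)
    m=ok&(P[...,2]>.092)&(P[...,2]<.115)&(hsv[...,1]<80)&(P[...,0]<.65)
    n,l,st,ce=cv2.connectedComponentsWithStats(m.astype(np.uint8)); out=[]
    for i in range(1,n):
        if st[i,4]>150:
            q=P[l==i]; r=cv2.minAreaRect((q[:,:2]*1000).astype(np.float32)); print("can",np.round(ce[i]),r,np.median(q[:,2])); out.append((r,np.median(q[:,2])))
    m=ok&(P[...,2]>.072)&(P[...,2]<.1)&(np.abs(P[...,0]-.45)<.025)&(np.abs(P[...,1]-.25)<.04)
    print("tip",P[m].mean(0)); return out
E
python3 - <<'E'
from hp import *
lookcon("w_c3"); print(W())
E
```

```text
console ((534.4724731445312, 256.23199462890625), (220.82391357421875, 275.2626647949219), 3.3244130611419678) 0.04483600868217427 tilt [ 0.04 -0.01]
can [336. 132.] ((544.5210571289062, 342.6543273925781), (43.856895446777344, 40.13999557495117), 3.310499429702759) 0.10150971708791023
can [339. 208.] ((549.4777221679688, 256.1698303222656), (43.7846794128418, 40.3655891418457), 3.3027119636535645) 0.10280103106956265
tip [0.44977835 0.26692709 0.08219195]
t=31.1 ee=[0.5306 0.2991 0.3299] F=[-0.2 -0.3 -0.3] gap=0.996
```

View pics/w_c3.png

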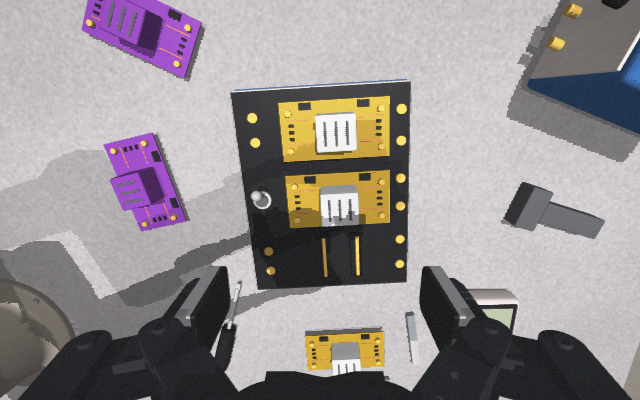

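```bash
cat >> hp.py <<'E'
def rock(xy,yaw,zt,zp=.055,amp=7.,dh=.002,hmax=.014,h=0.):
    d=zt-zp; s=1
    while h<hmax-1e-6:
        h+=dh; th=np.deg2rad(amp)*s
        p=np.array([*xy,zp+h])+rotz(yaw)@(np.array([np.sin(th),0,np.cos(th)])*d)
        env.movel(p,ori(yaw,1,th),feed=.03)
        o=status.get_obs(); print("h=%.3f s=%d F=%s gap=%.3f t=%.1f"%(h,s,o["wrist_force"].round(1),o["finger_gap"],o["clock"]))
        if o["wrist_force"][2]<-13 or abs(o["finger_gap"]-.504)>.03: print("STOP"); return False
        s=-s
    env.movel([*xy,zt+h],ori(yaw),feed=.05); print(W())
    env.movel([*xy,zt+h+.02],ori(yaw),feed=.06); print(W()); return True
E
python3 - <<'E'
from hp import *
xy=[.5494,.2562]; y=np.deg2rad(3.3)
grasp(xy,y,.0598)
print(rock(xy,y,.0798))
snap("s2","scene")
cv2.imwrite("pics/s2c.png",cv2.resize(cv2.imread("pics/s2.png")[120:270,230:430],None,fx=4,fy=4))
E
```

```text
above t=32.5 ee=[0.5504 0.2567 0.0813] F=[0.9 0.  0.7] gap=1.000
grip t=33.0 ee=[0.5487 0.2563 0.0806] F=[-4.5 -1.   4.6] gap=0.504
h=0.002 s=1 F=[-4.8  0.1 11.2] gap=0.503 t=33.3
h=0.004 s=-1 F=[-8.5  0.7  2. ] gap=0.503 t=33.7
h=0.006 s=1 F=[-4.2 -0.4  3.8] gap=0.505 t=34.1
h=0.008 s=-1 F=[-15.5  -3.5  27.3] gap=0.504 t=34.6
h=0.010 s=1 F=[-1.6 -0.  10. ] gap=0.505 t=35.0
h=0.012 s=-1 F=[ 1.  -0.4 -1.4] gap=0.508 t=35.5
h=0.014 s=1 F=[-0.6 -1.  -1.4] gap=0.505 t=35.9
t=36.2 ee=[0.548  0.2564 0.0944] F=[ 0.3  0.2 -1.1] gap=0.508
t=36.7 ee=[0.5498 0.2562 0.1142] F=[ 0.   0.6 -1.3] gap=0.503
True
```

View pics/s2c.png

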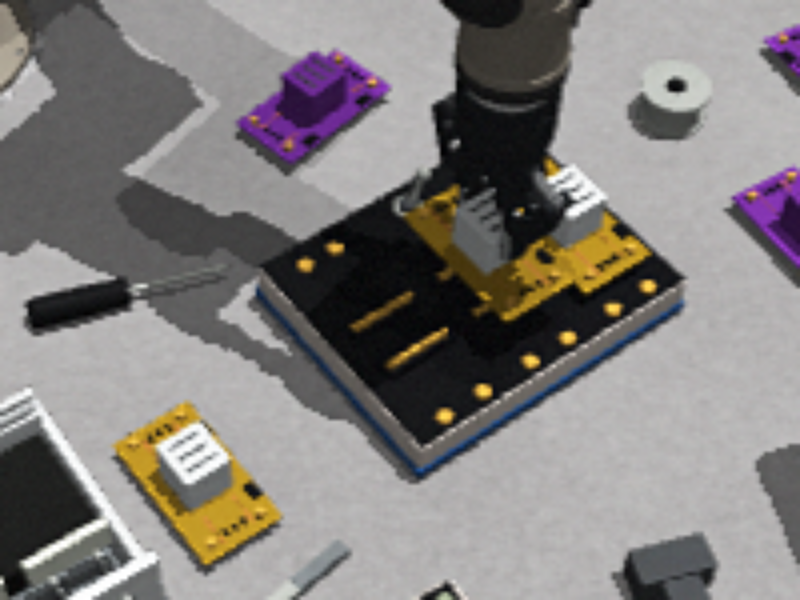

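```bash
cat >> hp.py <<'E'
def full(k,dz=.020):
    pl=PL[k]; e=status.get_obs()["ee_pos"]
    env.movel([e[0],e[1],.16],feed=.2)
    place1(pl,dz); s,ez=touch(pl,dz)
    if not s or not .0585<ez<.0635: print("CHECK touch"); return None
    if not place2(pl,dz,ez): print("CHECK place2"); return ez
    release(pl,dz,ez); env.gripper_to(1.); chk("w_done_"+k,pl,.07); return ez
E
python3 - <<'E'
from hp import *
print(full("c")); print(W())
E
```

```text
held t=39.2 ee=[ 0.5224 -0.3073  0.1471] F=[-0.6  0.8 -1.4] gap=0.504
False t=39.8 ee=[ 0.5215 -0.3091  0.098 ] F=[-1.   0.4 -1.2] gap=0.499
False t=40.2 ee=[ 0.5328 -0.3084  0.0966] F=[ 0.9  0.1 -1.3] gap=0.503
touch True t=40.6 ee=[ 0.5327 -0.3086  0.094 ] F=[-1.2  0.4  4.9] gap=0.505 nominal corner z 0.06089138574862825
push False t=41.5 ee=[ 0.5524 -0.308   0.0944] F=[-5.7 -0.2  1.7] gap=0.505
tilt 8 False t=41.7 ee=[ 0.5495 -0.3081  0.0902] F=[-6.3  0.4  0.7] gap=0.497
tilt 4 False t=42.0 ee=[ 0.5477 -0.3081  0.0858] F=[-5.8  0.4  2.2] gap=0.504
tilt 1.5 False t=42.2 ee=[ 0.547  -0.3081  0.0831] F=[-6.7  0.2  1.9] gap=0.506
tilt 0.0 False t=42.5 ee=[ 0.5466 -0.3081  0.0814] F=[-6.6  0.8  2.4] gap=0.506
back False t=42.9 ee=[ 0.5378 -0.3083  0.0812] F=[-3.9  1.2  1.4] gap=0.504
down True t=43.1 ee=[ 0.5381 -0.3085  0.0812] F=[-1.   1.1  7.4] gap=0.505
rel t=43.4 ee=[ 0.5372 -0.3079  0.0795] F=[ 0.6 -0.3 -1.1] gap=0.722
a none 0
b none 0
c 2179 tilt deg x 0.29 y 0.07 z0 0.0636 x range [-0.0598  0.0598] y [-0.0352  0.0346]
   can ((-0.3941650390625, -0.2988872528076172), (40.487091064453125, 43.0471305847168), 89.70706939697266) 0.10318517375456987
d 1836 tilt deg x 0.06 y 0.17 z0 0.0627 x range [-0.0596  0.0609] y [-0.0346  0.0351]
   can ((0.0590057373046875, 0.9759788513183594), (39.70549392700195, 44.03987503051758), 89.96186828613281) 0.10223059639133653
0.06089138574862825
t=45.2 ee=[ 0.5373 -0.2387  0.3276] F=[-0.3 -0.4  0.1] gap=1.003
```

Run:
```python
from hp import *
presstop(PL["c"],.006)
chk("w_c4",PL["c"],.07)
lookcon("w_c5"); print(W())
```

```text
press True t=48.1 ee=[ 0.5441 -0.3083  0.111 ] F=[-2.1  0.2  5.7] gap=-0.002
a none 0
b none 0
c 2139 tilt deg x -0.01 y 0.09 z0 0.0627 x range [-0.0598  0.0598] y [-0.0345  0.0347]
   can ((-0.020132064819335938, 0.3627185821533203), (39.33785629272461, 43.75027847290039), 89.58024597167969) 0.10240446168211065
d 1838 tilt deg x 0.03 y 0.06 z0 0.0627 x range [-0.0596  0.0609] y [-0.0348  0.0351]
   can ((0.10300064086914062, 0.981689453125), (39.31319046020508, 43.913848876953125), 89.65730285644531) 0.10220782409004237
console ((534.4635620117188, 256.4732360839844), (220.4686737060547, 274.77667236328125), 3.3234336376190186) 0.04485933892689675 tilt [ 0.05 -0.01]
can [336. 132.] ((544.2964477539062, 342.7841796875), (43.81240463256836, 40.145442962646484), 4.0583577156066895) 0.10152769525475841
tip [0.44967078 0.26683523 0.08203857]
t=52.1 ee=[0.5306 0.299  0.33  ] F=[-0.7 -0.  -0.5] gap=1.000
```

View pics/w_c4.png

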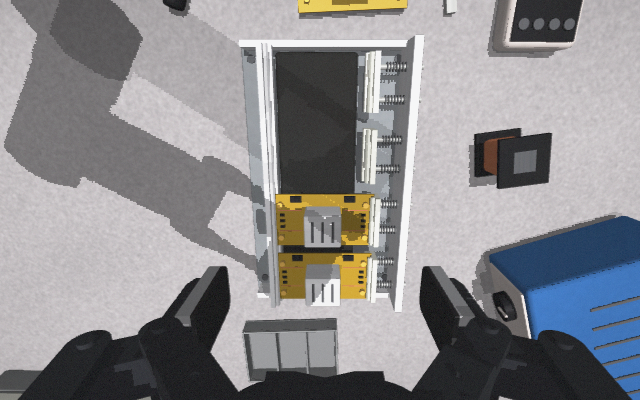

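Both seated modules (px ~(322,225) and (322,275)) read level. Now the third plugged one (px 336,132 in the console view).

Run:
```python
from hp import *
xy=[.5444,.3427]; y=np.deg2rad(3.3)
grasp(xy,y,.0590)
r=rock(xy,y,.0790); print(r)
snap("s3","scene")
cv2.imwrite("pics/s3c.png",cv2.resize(cv2.imread("pics/s3.png")[120:270,230:430],None,fx=4,fy=4))
```

```text
above t=53.5 ee=[0.5454 0.343  0.0807] F=[-0.1  0.3  0.5] gap=0.999
grip t=54.0 ee=[0.5436 0.3428 0.0799] F=[-3.6  0.3  5.8] gap=0.503
h=0.002 s=1 F=[-4.5 -0.2 11.1] gap=0.505 t=54.2
h=0.004 s=-1 F=[-6.3  0.5 -1. ] gap=0.507 t=54.7
h=0.006 s=1 F=[-4.2 -0.7  7.5] gap=0.506 t=55.1
h=0.008 s=-1 F=[-15.5  -4.9  30.7] gap=0.498 t=55.5
h=0.010 s=1 F=[ 2.8 -0.8 -1.4] gap=0.508 t=55.9
h=0.012 s=-1 F=[-7.3  0.5  1.7] gap=0.503 t=56.4
h=0.014 s=1 F=[ 0.1  0.1 -1. ] gap=0.506 t=56.8
t=57.1 ee=[0.5426 0.3429 0.0931] F=[ 0.4 -0.5 -1.5] gap=0.505
t=57.6 ee=[0.5448 0.3427 0.1134] F=[-0.7 -0.1 -2. ] gap=0.502
True
```

View pics/s3c.png

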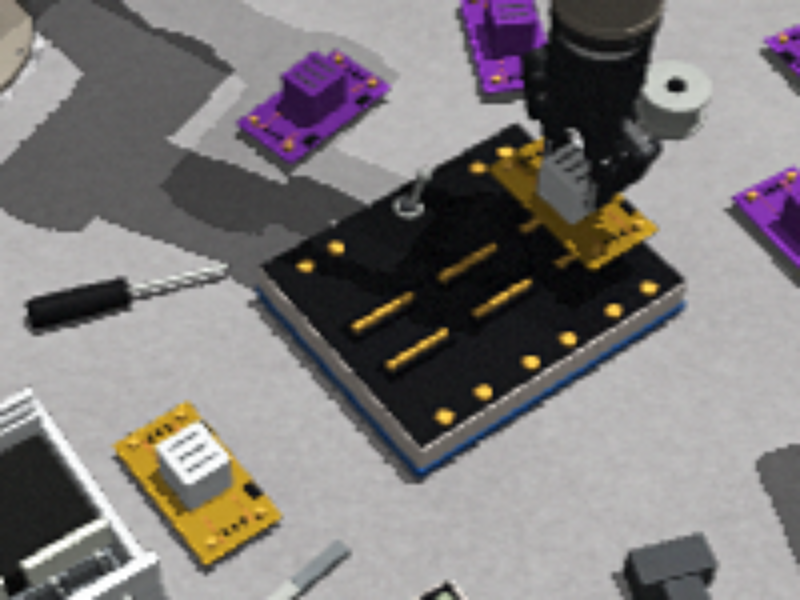

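The board hangs freely from the gripper, and the console is flat with empty bays. I'll place it in "b".

Run:
```python
from hp import *
e=status.get_obs()["ee_pos"]
r=full("b"); print(r,W())
if r: presstop(PL["b"],.0); chk("w_b2",PL["b"],.07); print(W())
```

```text
held t=60.1 ee=[ 0.5202 -0.224   0.1471] F=[-0.4 -0.2 -1.7] gap=0.501
False t=60.7 ee=[ 0.5195 -0.2257  0.0979] F=[-0.4 -0.1 -0.9] gap=0.504
False t=61.1 ee=[ 0.5308 -0.2252  0.0967] F=[-0.7 -0.4 -2. ] gap=0.507
touch True t=61.5 ee=[ 0.5306 -0.2253  0.0946] F=[-0.9 -0.1  5. ] gap=0.504 nominal corner z 0.06152392415460667
push False t=62.3 ee=[ 0.5504 -0.2247  0.095 ] F=[-6.   0.3  1.9] gap=0.502
tilt 8 False t=62.6 ee=[ 0.5475 -0.2248  0.0908] F=[-6.9  0.3  0.6] gap=0.506
tilt 4 False t=62.9 ee=[ 0.5457 -0.2248  0.0865] F=[-5.5  0.6  1. ] gap=0.506
tilt 1.5 False t=63.1 ee=[ 0.545  -0.2248  0.0837] F=[-6.2 -0.2  0.8] gap=0.506
tilt 0.0 False t=63.4 ee=[ 0.5447 -0.2249  0.082 ] F=[-6.8 -1.7  2.3] gap=0.505
back False t=63.8 ee=[ 0.5358 -0.2251  0.0819] F=[-3.4  0.8  1.6] gap=0.506
down True t=64.0 ee=[ 0.5362 -0.2252  0.0818] F=[-1.   0.6  8.1] gap=0.505
rel t=64.3 ee=[ 0.5352 -0.2247  0.0802] F=[-0.1 -0.9 -0. ] gap=0.721
a none 0
b 2158 tilt deg x 0.37 y 0.24 z0 0.0634 x range [-0.0596  0.06  ] y [-0.0346  0.0348]
   can ((-0.1185150146484375, 0.8595027923583984), (39.6965560913085
[... 681 characters left out ...]
g x 0.01 y 0.20 z0 0.0627 x range [-0.0598  0.0598] y [-0.0345  0.0346]
   can ((0.0355224609375, 0.5115127563476562), (39.637020111083984, 43.98482131958008), 89.62794494628906) 0.10234228414363011
c 1779 tilt deg x 0.07 y 0.16 z0 0.0627 x range [-0.0598  0.0604] y [-0.0341  0.0346]
   can ((-0.11409378051757812, 0.2205944061279297), (43.99345016479492, 40.74639892578125), 0.00822879746556282) 0.10226276738747805
d 1567 tilt deg x -0.02 y 0.03 z0 0.0626 x range [-0.0596  0.0611] y [-0.0339  0.0352]
   can ((0.3834667205810547, 1.2363090515136719), (43.227149963378906, 40.80605697631836), 0.3614778518676758) 0.10214026299603335
t=71.0 ee=[ 0.5353 -0.1554  0.3277] F=[-0.4  0.3 -0.6] gap=0.999
```

Now the bench module, with a fresh look since it may have been knocked.

```bash
cat >> hp.py <<'E'
def look4(name,y=-.02):
    env.move_to([.53,y,.33],ori()); c,P,ok=snap(name)
    hsv=cv2.cvtColor(c["color"],cv2.COLOR_BGR2HSV)
    m=(amber(c)>0)&ok&(P[...,2]>.008)&(P[...,2]<.025)&(np.abs(P[...,1]+.03)<.15)&(np.abs(P[...,0]-.55)<.15)
    n,l,st,ce=cv2.connectedComponentsWithStats(m.astype(np.uint8))
    for i in range(1,n):
        if st[i,4]>300: q=P[l==i]; print("board",ce[i].round(),st[i,4],cv2.minAreaRect((q[:,:2]*1000).astype(np.float32)),np.median(q[:,2]))
    m=ok&(P[...,2]>.050)&(P[...,2]<.065)&(hsv[...,1]<80)&(np.abs(P[...,1]+.03)<.085)&(np.abs(P[...,0]-.55)<.1)
    n,l,st,ce=cv2.connectedComponentsWithStats(m.astype(np.uint8))
    for i in range(1,n):
        if st[i,4]>150: q=P[l==i]; print("can",ce[i].round(),st[i,4],cv2.minAreaRect((q[:,:2]*1000).astype(np.float32)),np.median(q[:,2]))
E
python3 - <<'E'
from hp import *
look4("w_m4"); print(W())
E
```

```text
board [350. 160.] 3329 ((565.4074096679688, -23.03864288330078), (129.0454864501953, 70.05352783203125), 3.4784629344940186) 0.015528160019090076
can [352. 167.] 1098 ((565.661376953125, -22.77253532409668), (43.76145935058594, 39.66121292114258), 3.739194393157959) 0.05550634116084177
t=71.6 ee=[ 0.53   -0.0208  0.3288] F=[ 0.1 -0.6  0.3] gap=1.001
```

View pics/w_m4.png

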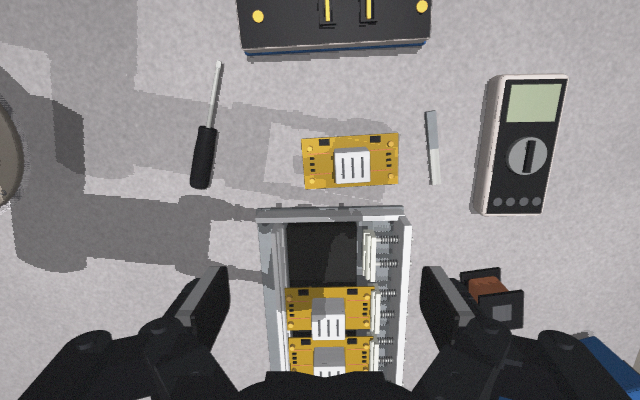

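Run:
```python
from hp import *
xy=[.5656,-.0229]; y=np.deg2rad(3.6)
grasp(xy,y,.0128)
env.movel([*xy,.09],feed=.08); print(W())
snap("s4","scene")
cv2.imwrite("pics/s4c.png",cv2.resize(cv2.imread("pics/s4.png")[170:320,200:400],None,fx=4,fy=4))
```

```text
above t=73.2 ee=[ 0.5666 -0.0231  0.0341] F=[0.8 0.6 0.1] gap=1.000
grip t=73.6 ee=[ 0.5661 -0.023   0.0338] F=[0.  0.9 6.7] gap=0.505
t=74.5 ee=[ 0.5652 -0.0228  0.0895] F=[ 0.9  0.7 -1.7] gap=0.506
```

View pics/s4c.png

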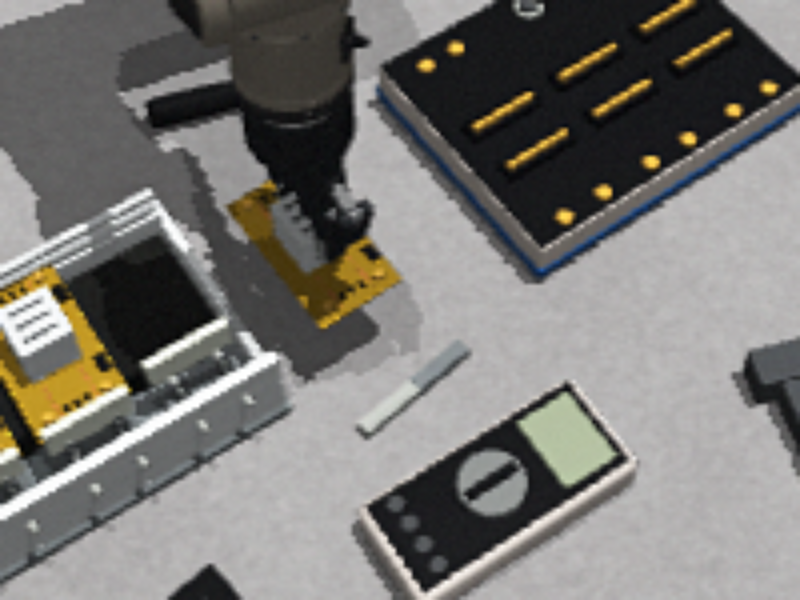

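The bench module is held level. I'll place it in the remaining place "a".

Run:
```python
from hp import *
r=full("a"); print(r,W())
if r: presstop(PL["a"],.0); chk("w_a2",PL["b"],.09); print(W())
```

```text
held t=75.9 ee=[ 0.5181 -0.1412  0.1464] F=[-0.2 -0.3 -1. ] gap=0.505
False t=76.5 ee=[ 0.5178 -0.1428  0.0978] F=[0.8 0.2 0.6] gap=0.502
False t=76.9 ee=[ 0.5288 -0.1424  0.0965] F=[ 0.1 -0.2 -0.9] gap=0.502
touch True t=77.4 ee=[ 0.529  -0.1425  0.0936] F=[0.2 0.5 6.5] gap=0.506 nominal corner z 0.060504882193832085
push False t=78.2 ee=[ 0.5486 -0.1419  0.0939] F=[-7.  -0.3  3. ] gap=0.504
tilt 8 False t=78.4 ee=[ 0.5457 -0.1419  0.0898] F=[-6.6 -0.5  1.1] gap=0.506
tilt 4 False t=78.7 ee=[ 0.5439 -0.142   0.0854] F=[-6.3 -0.   1.7] gap=0.503
tilt 1.5 False t=79.0 ee=[ 0.5431 -0.1421  0.0826] F=[-6.8 -0.4  1.5] gap=0.501
tilt 0.0 False t=79.2 ee=[ 0.5428 -0.1421  0.081 ] F=[-6.3 -0.8  3.1] gap=0.503
back False t=79.6 ee=[ 0.534  -0.1423  0.0808] F=[-3.9 -0.6  1.2] gap=0.503
down True t=79.8 ee=[ 0.5342 -0.1424  0.0809] F=[-2.   0.5  9.1] gap=0.503
rel t=80.1 ee=[ 0.5331 -0.142   0.0794] F=[ 0.1 -0.6  1.4] gap=0.719
a 2141 tilt deg x 0.24 y 0.11 z0 0.0635 x range [-0.0597  0.06  ] y [-0.0343  0.0347]
   can ((-0.1313190460205078, 0.6420764923095703), (39.70376968383789, 43.61824417
[... 963 characters left out ...]
x 0.03 y -0.01 z0 0.0627 x range [-0.0597  0.0608] y [-0.0344  0.0349]
   can ((0.3092823028564453, 0.1533985137939453), (40.83348083496094, 43.03500747680664), 89.2645034790039) 0.10227943515366975
c 1751 tilt deg x 0.00 y 0.07 z0 0.0626 x range [-0.0598  0.0603] y [-0.0346  0.0347]
   can ((-0.030958175659179688, 0.10013389587402344), (44.0157470703125, 40.89217758178711), 0.4767930507659912) 0.10222698645572442
d 1500 tilt deg x 0.04 y -0.23 z0 0.0626 x range [-0.0595  0.0618] y [-0.0348  0.0355]
   can ((0.32781219482421875, 1.5087242126464844), (40.530799865722656, 43.90018081665039), 89.24156951904297) 0.10214908101347978
t=86.7 ee=[ 0.5354 -0.135   0.3288] F=[ 0.6  1.2 -0.3] gap=1.000
```

All four read level and centred. Next is a final check of the console, toggle and bystanders.

Run:
```python
from hp import *
lookcon("w_c9")
env.move_to([.40,-.05,.42],ori())
snap("s9","scene"); snap("t9","top"); print(W())
a=cv2.imread("pics/top0.png");b=cv2.imread("pics/t9.png")
cv2.imwrite("pics/cmp.png",np.vstack([cv2.resize(a[40:300,140:550],None,fx=1.1,fy=1.1),cv2.resize(b[40:300,140:550],None,fx=1.1,fy=1.1)]))
```

```text
console ((535.584228515625, 256.53375244140625), (220.8770294189453, 274.6585998535156), 3.0934789180755615) 0.044860622027464936 tilt [0.05 0.02]
tip [0.45075832 0.26713996 0.08198693]
t=89.9 ee=[ 0.4004 -0.0494  0.4196] F=[ 0.6 -0.6  0.3] gap=0.996
```

View pics/cmp.png

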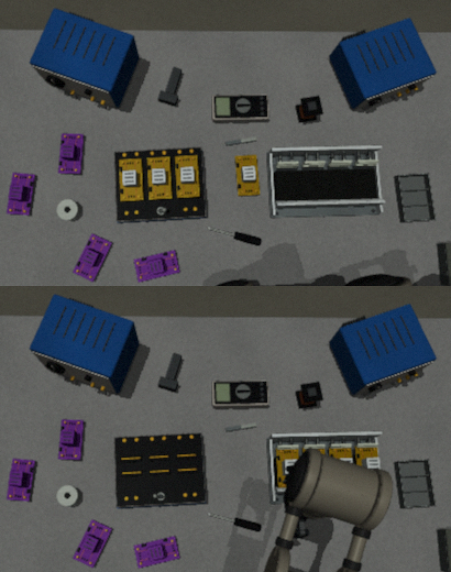

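View pics/s9.png

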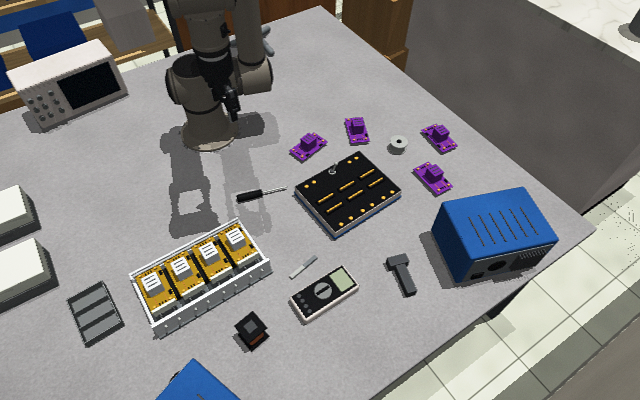

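View pics/w_a2.png

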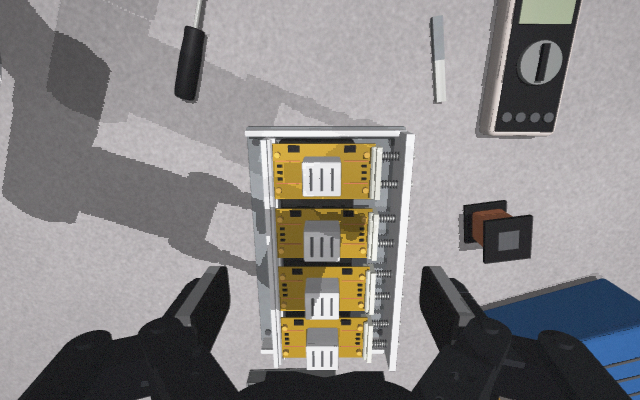

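Run:
```python
from hp import *
print(ticket.sign_off()); print(W())
```

```text
the job is handed in; nothing more can be done
None
the job is handed in; nothing more can be done
```

I pushed the mains toggle to off first. Then I rocked the three plugged modules free and clamped them, with the one from the bench, each in its own place in the grey holder. The job was handed in at about 90 s on the clock.

**Modules:** In the last wrist picture all four boards sit between rail lip and jaw lip. They are level within about 0.25°, with top faces 62.6–62.7 mm up (63 mm nominal) and the cans within about 1.5 mm of centre. After release the first board's rail end sat about 1.5 mm high and the other three boards sat about 0.8 mm high. I pressed each lightly on its can, and all four then read level.

**Console and toggle:** The console stands flat (0.05° tilt) and is within about 1.5 mm of its starting position. The toggle tip is on the +y side, about 15 mm past its pivot, which matches the off stop.

**Pull forces:** The rocking never pulled hard on the console. The highest force was about 30 N pressing down in one swing of the third board, and nothing visible came of it.

**Other things on the bench:** Comparing the top view before and after shows no visible change to the purple look-alikes, multimeter, magnet, screwdriver, reel or coil. No check disagreed at the end.

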